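Set three flanged bushes on riser blocks with their tops level

ROBOT

A 6-joint arm with a two-finger parallel gripper is mounted at the origin on the work surface. World frame = base frame: x ahead of the robot, y to its left, z up, the work surface at z = 0. Lengths are in m, angles in degrees, forces in N, time in s.
With the tool pointing down it reaches from about 0.325 to 0.85 m from the base axis. Payload 15.5 kg.
Tool frame: the origin (TCP) lies midway between the tips of the shut fingers; the grasp point (between the pads) lies 19 mm behind it; y points along the fingers, x is the direction in which the jaws open and shut, and the axes are right-handed (so a half turn about y gives the same grasp; the last joint's range is limited). The gripper opens to 91 mm and grips with 3 to 60 N. Pads are 32 mm wide; open, the fingers measure 118 mm over their backs; the gripper's body (76 mm by 178 mm) begins 60 mm behind the grasp point.
Start: joints at [-80.644, 28.281, 77.091, -0, 74.628, -5.472], TCP at [0.16, -0.604, 0.214] pointing down, gripper open.
Joint ranges: [-166.48, 166.48], [-47.26, 123.95], [12.59, 153.08], [-70.14, 250.14], [6.76, 159.57], [-176.63, 176.63]. Speed limits (degrees/s): [108.29, 108.29, 147.25, 172.46, 172.46, 172.46].

INTERFACE

Orientations are given as a 3x3 rotation matrix whose columns are the frame's x, y, z axes.
In Python, from bench import ctrl gives the robot as it stands. The module is installed in compiled form; this text tells all that it offers. Calls block until the motion is done:
- ctrl.goto(position, orientation): joint-space move of the TCP to a pose.
- ctrl.move_l(position, vel=0.15, ori=None, contact_N=None): straight line of the TCP; ori=None keeps the orientation; vel is the mean speed in m/s. With contact_N (N) it stops when the force on the tool has changed by that much, and returns True; else False.
- ctrl.movej(angles): joint-space move.
- ctrl.command_gripper(opening): opening from 0.0 (shut) to 1.0 (fully open); the grip force is fixed at half the most; returns when the fingers have stopped.
- ctrl.sleep(seconds).
- ctrl.ik(position, orientation): joint angles nearest the present ones, or None.
- ctrl.read_camera(name): name is "side" or "top" or "wrist"; returns the picture (400x640x3 uint8, blue, green, red); there is no depth.
- ctrl.camera_params(name): a dict with "fx", "fy", "cx", "cy" (pixels), "pose" (4x4, takes a point from camera to world coordinates); the wrist camera has in their place "T_tool_cam" (4x4, takes a point from camera to tool coordinates, whose origin is the TCP and whose axes are the tool frame's). Camera axes: x right, y up, looking along -z (the intrinsics and any distortion apply to the point x, -y, -z); pixel columns grow to the right and rows downward; lengths in m; the calibration is good to about 2 mm. The wrist camera is an equidistant fisheye: a pixel r from the principal point sees the ray r / f radians off the axis. A picture is of the moment at which its call begins: read the wrist's pose just before it. camera_params takes no time and is no camera call.
A pose or a line that the arm cannot do raises ctrl.MotionError and nothing moves.
- ctrl.sign_off(): hands the job in, once; it reports no verdict.
Readings, each from a call of its own:
- ctrl.current_t(): time.
- ctrl.current_q(): joint angles.
- ctrl.current_dq(): joint speeds.
- ctrl.current_effort(): joint torques, N m.
- ctrl.current_tool_pos(): TCP position.
- ctrl.current_eef_rot(): TCP orientation.
- ctrl.current_contact_force(): force on the tool from outside, world axes, zero at the start.
- ctrl.current_wrist_torque(): the same for the moment, N m.
- ctrl.current_grip_width(): opening from 0.0 (shut) to 1.0 (fully open).
Only numpy, scipy, OpenCV 4.12 (cv2) and the standard library are available. Lean on these libraries where they do the work, as an engineer would, in place of code of your own. Each camera call takes 0.05 s, during which the arm holds its last target. There are 200 camera calls.

TASK

Get the three flanged bushes ready for comparison under the height gauge: stand one upright, flange down, in the middle of each riser block, choosing the blocks so that all three tops come level (tallest bush on the lowest block, shortest bush on the highest). Set each one down gently, without dropping it, let go, and leave the plain rollers, the vee block and the oil bottle where they are.

Things in the scene. Friction and masses are not known exactly. Their poses are not given: they have to be found in the camera images.
- short_bush_center (a point): the short flanged steel bush, loose, 40 mm tall in all, standing on its flange: a round flange 56 mm across and 10 mm thick at the foot (four small dark bolt holes), above it a plain round neck 36 mm across up to the top, with a dark 22 mm bore showing in the top face; about 240 g. The point is its centre, on its axis half-way up (20 mm above its underside); z points up along the axis
- middle_bush_center (a point): the middle flanged steel bush, loose, 60 mm tall in all, standing on its flange: a round flange 56 mm across and 10 mm thick at the foot (four small dark bolt holes), above it a plain round neck 36 mm across up to the top, with a dark 22 mm bore showing in the top face; about 360 g. The point is its centre, on its axis half-way up (30 mm above its underside); z points up along the axis
- tall_bush_center (a point): the tall flanged steel bush, loose, 80 mm tall in all, standing on its flange: a round flange 56 mm across and 10 mm thick at the foot (four small dark bolt holes), above it a plain round neck 36 mm across up to the top, with a dark 22 mm bore showing in the top face; about 480 g. The point is its centre, on its axis half-way up (40 mm above its underside); z points up along the axis
- low_block_top (a point): the low riser block, fixed: a plain grey ground-steel block 70 x 70 mm in plan and 30 mm high with small dark holes in its side faces. The point is the centre of its flat top face; x and y run parallel to its sides, z up
- middle_block_top (a point): the middle riser block, fixed: a plain grey ground-steel block 70 x 70 mm in plan and 50 mm high with small dark holes in its side faces. The point is the centre of its flat top face; x and y run parallel to its sides, z up
- high_block_top (a point): the high riser block, fixed: a plain grey ground-steel block 70 x 70 mm in plan and 70 mm high with small dark holes in its side faces. The point is the centre of its flat top face; x and y run parallel to its sides, z up
- low_roller_center (a point): a plain steel roller, loose, standing on end, 40 mm across and 50 mm tall, without flange or bore (only a tiny centre mark on top); not to be moved. The point is its centre, half-way up; z up along its axis
- high_roller_center (a point): a plain steel roller, loose, standing on end, 40 mm across and 70 mm tall, without flange or bore (only a tiny centre mark on top); not to be moved. The point is its centre, half-way up; z up along its axis
- vee_block_center (a point): a grey cast vee block, loose and heavy (1.4 kg), 60 x 100 mm in plan and 60 mm high, off to one side; not to be moved. The point is on its centre line, 30 mm above its underside; the vee runs along its x
- oil_bottle_center (a point): a blue plastic oil bottle with a black cap, 56 mm across and 130 mm tall, standing off to one side; not to be moved. The point is on its axis, 65 mm above its underside
Not all that is in view belongs to the job. Leave any red look-alike of the part that bears middle_bush_center alone.

How it is judged (in metres and radians):
At the end, for the whole second after the job is handed in: The tall bush stands on the low block, the middle bush on the middle block and the short bush on the high block, each with its axis within 12 mm of the middle of the block's top, resting on it (height within 4 mm), upright flange down (within 0.08 rad), released and at rest (horizontal distance between short_bush_center and high_block_top below 0.012 m and z of short_bush_center in the frame of high_block_top between 0.016 and 0.024 m and angle between each of short_bush_center, middle_bush_center, tall_bush_center's own z axis and vertical below 0.08 rad and linear speed of each of short_bush, middle_bush, tall_bush below 0.01 m/s and horizontal distance between middle_bush_center and middle_block_top below 0.012 m and z of middle_bush_center in the frame of middle_block_top between 0.026 and 0.034 m and horizontal distance between tall_bush_center and low_block_top below 0.012 m and z of tall_bush_center in the frame of low_block_top between 0.036 and 0.044 m); the robot touches nothing.
It fails at once if a bush is dropped or banged down onto a riser block (over 80 N) (contact force between any of short_bush, middle_bush, tall_bush and low_block above 80 N or contact force between any of short_bush, middle_bush, tall_bush and middle_block above 80 N or contact force between any of short_bush, middle_bush, tall_bush and high_block above 80 N).
It fails at once if the low roller is moved by more than 15 mm (distance of low_roller_center from where it was at the start of the episode above 0.015 m).
It fails at once if the high roller is moved by more than 15 mm (distance of high_roller_center from where it was at the start of the episode above 0.015 m).
It fails at once if the vee block is moved by more than 15 mm (distance of vee_block_center from where it was at the start of the episode above 0.015 m).
It fails at once if the oil bottle is moved by more than 15 mm (distance of oil_bottle_center from where it was at the start of the episode above 0.015 m).
It also fails if it takes over 86 s, if anything falls off the work surface, if the arm or the gripper's body presses on something with over 40 N, if the wrist force passes 120 N, or if a joint passes its speed limit or range.

## Working session

There is one attempt and no reset: what is moved stays moved. The work goes in short steps, each a Python script; the robot and the scene stay as the last script left them, time stands still between calls to the robot, and variables do not carry over. Pictures are saved under pics/ and viewed, on a budget of 14 in all, crops included, one or two more only if the job needs it, and the job is handed in when it is done.

```bash
mkdir -p pics; python3 - <<'E'
from bench import ctrl
import cv2
for n in("top","side","wrist"):
    cv2.imwrite(f"pics/{n}0.png",ctrl.read_camera(n)); print(n,ctrl.camera_params(n))
print(ctrl.current_t(),ctrl.current_eef_rot())
E
```

```text
top {'fx': 459.24018133102123, 'fy': 459.24018133102123, 'cx': 313.899633814661, 'cy': 194.96366542268962, 'pose': array([[-0.02540672,  0.99873887, -0.0433033 ,  0.47563978],
       [-0.99963438, -0.0257827 , -0.00814621, -0.0091189 ],
       [-0.00925241,  0.0430805 ,  0.99902876,  1.30345727],
       [ 0.        ,  0.        ,  0.        ,  1.        ]])}
side {'fx': 460.7616051975632, 'fy': 460.7616051975632, 'cx': 323.3301259743283, 'cy': 192.45599252105498, 'pose': array([[-0.74022779,  0.40745956, -0.53482664, -0.23883361],
       [-0.67218722, -0.43064692,  0.60225209,  0.89282913],
       [ 0.01507193,  0.80530736,  0.59266592,  0.92670621],
       [ 0.        ,  0.        ,  0.        ,  1.        ]])}
wrist {'fx': 309.70691628693146, 'fy': 309.70691628693146, 'cx': 316.6595951702613, 'cy': 201.71598457938163, 'T_tool_cam': array([[ 9.99999772e-01, -4.49856388e-04, -5.04547042e-04,
        -5.76672708e-04],
       [-3.67217961e-04,  2.65133935e-01, -9.64211523e-01,
        -1.70292750e-01],
       [ 5.67529256e-04,  9.64211488e-01,  2.65133710e-01,
         7.45784792e-02],
       [ 0.00000000e+00,  0.00000000e+00,  0.00000000e+00,
         1.00000000e+00]])}
0.15 [[ 2.55897956e-01 -1.70591931e-04  9.66703784e-01]
 [-9.66703373e-01  8.94556181e-04  2.55898005e-01]
 [-9.08424980e-04 -9.99999585e-01  6.40033033e-05]]
```

View pics/top0.png

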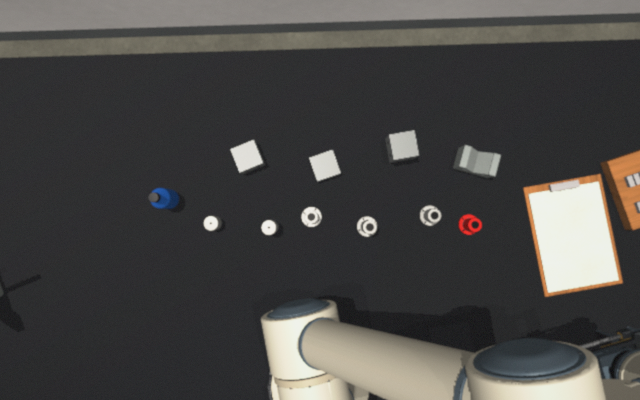

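View pics/side0.png

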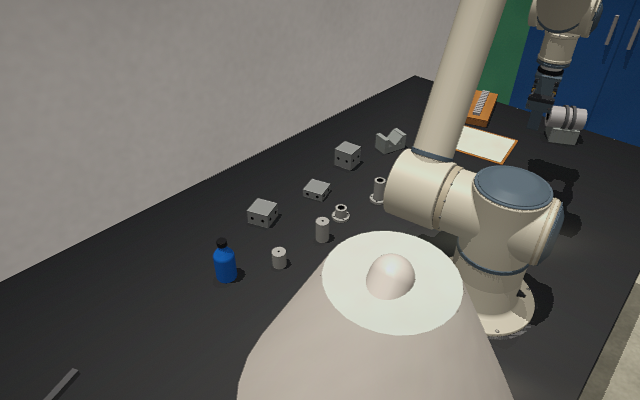

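The top view shows bushes at (311,217), (367,227) and (430,215), and a red look-alike at (470,225). Rollers are at (212,224) and (269,228), and blocks at (247,157), (325,165) and (403,146). Next I'll enlarge the top view and measure it.

```bash
python3 - <<'E'
import cv2,numpy as np
t=cv2.imread("pics/top0.png");s=cv2.imread("pics/side0.png")
a=cv2.resize(t[125:245,220:500],None,fx=2.85,fy=2.85,interpolation=cv2.INTER_CUBIC)
b=cv2.resize(s[125:275,235:435],None,fx=1.7,fy=1.7,interpolation=cv2.INTER_CUBIC)
out=np.zeros((600,800,3),np.uint8);out[:342,:798]=a[:,:798];out[345:345+b.shape[0],:b.shape[1]]=b
cv2.imwrite("pics/crop1.png",out)
g=cv2.cvtColor(t,cv2.COLOR_BGR2GRAY);m=(g>90).astype(np.uint8);m[260:]=0;m[:100]=0
n,l,st,c=cv2.connectedComponentsWithStats(m)
for i in range(1,n):
    if st[i,4]>40: print(st[i],c[i].round(1))
E
```

```text
[389 130  30  30 715] [403.6 144.6]
[230 139  33  34 705] [246.1 155.7]
[459 145  42  32 888] [479.3 161. ]
[309 150  32  32 679] [324.4 165. ]
[ 607  150   33   80 1556] [628.  184.4]
[ 523  174   95   86 6404] [570.6 219.8]
[420 205  22  21 308] [429.5 214.9]
[301 206  21  21 335] [310.9 216.3]
[203 215  16  16 198] [210.5 222.8]
[460 215  21  17 147] [469.9 222.4]
[357 216  20  21 314] [366.2 225.9]
[261 220  16  16 202] [268.4 227.1]
```

View pics/crop1.png

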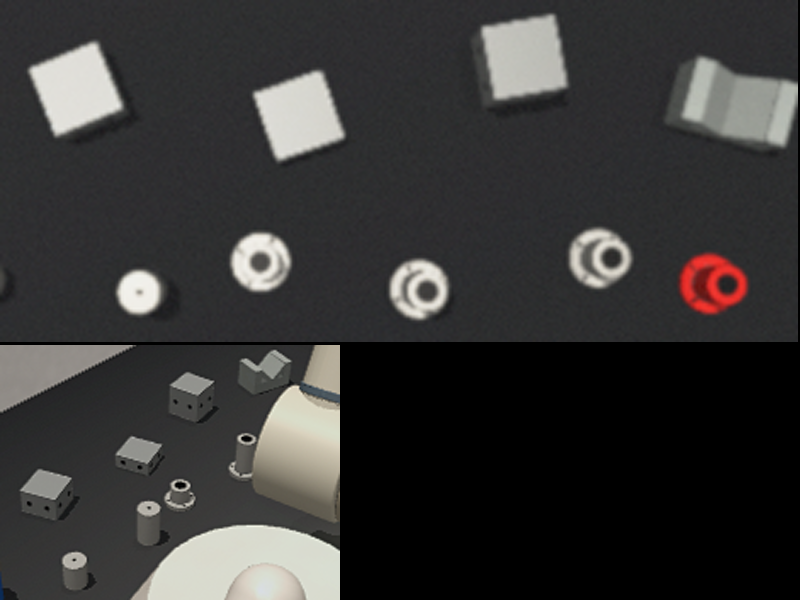

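View pics/wrist0.png

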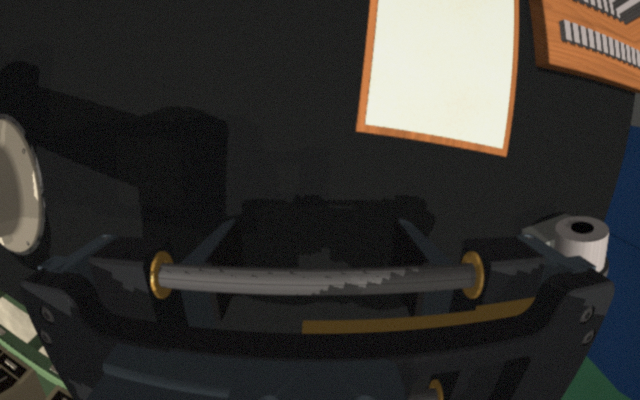

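The enlarged crop and wrist view settle it. From the flange-to-bore parallax and the side view, the bush at (311,217) is short, (367,227) is tall and (430,215) is middle. The one at (470,225) is the red look-alike to leave alone. The block at (325,165) looks lowest, (247,157) middle and (403,146) highest. The wrist view shows only the clipboard. Next I'll compute positions, with a height check by triangulating against the side view.

```bash
cat > h.py <<'E'
import cv2,numpy as np
from bench import ctrl
def ray(n,u,v):
    p=ctrl.camera_params(n);T=p["pose"]
    return T[:3,3],T[:3,:3]@np.array([(u-p["cx"])/p["fx"],-(v-p["cy"])/p["fy"],-1])
def onz(n,u,v,z):
    o,d=ray(n,u,v);return o+d*(z-o[2])/d[2]
def proj(n,P):
    p=ctrl.camera_params(n);T=p["pose"];c=T[:3,:3].T@(np.array(P)-T[:3,3])
    return np.array([p["cx"]-p["fx"]*c[0]/c[2],p["cy"]+p["fy"]*c[1]/c[2]])
def R(a):
    c,s=np.cos(np.radians(a)),np.sin(np.radians(a));return np.array([[c,0,-s],[s,0,c],[0,-1,0.]])
def bushes(g,x0s):
    "flange outline and bore centres in top picture, subpixel"
    out=[]
    for u,v in x0s:
        w=cv2.resize(g[v-16:v+16,u-16:u+16],None,fx=8,fy=8,interpolation=cv2.INTER_CUBIC)
        m=(w>100).astype(np.uint8);cs,h=cv2.findContours(m,cv2.RETR_CCOMP,cv2.CHAIN_APPROX_NONE)
        f=lambda p:((np.array(p)+.5)/8-.5+[u-16,v-16])
        o=max(cs,key=cv2.contourArea);(c,r)=cv2.minEnclosingCircle(o)
        k=[(q,cv2.minEnclosingCircle(q)) for q,hh in zip(cs,h[0]) if hh[3]>=0]
        k=[(b,rr,cv2.contourArea(q)) for q,(b,rr) in k if cv2.contourArea(q)>200]
        k.sort(key=lambda t:-t[2]/(np.pi*t[1]**2))  # roundest hole = bore
        out.append((f(c),r/8,[(f(b),rr/8,a/64) for b,rr,a in k]))
    return out
def blocktops(g,boxes):
    out=[]
    for x,y,w in boxes:
        W=cv2.resize(g[y:y+w,x:x+w],None,fx=8,fy=8,interpolation=cv2.INTER_CUBIC)
        t,m=cv2.threshold(W,150,1,cv2.THRESH_BINARY)
        cs,_=cv2.findContours(m,cv2.RETR_EXTERNAL,cv2.CHAIN_APPROX_NONE)
        c,s,a=cv2.minAreaRect(max(cs,key=cv2.contourArea))
        out.append(((np.array(c)+.5)/8-.5+[x,y],np.array(s)/8,a))
    return out
E
python3 - <<'E'
from h import *
np.set_printoptions(precision=4,suppress=True)
g=cv2.cvtColor(cv2.imread("pics/top0.png"),cv2.COLOR_BGR2GRAY)
for n,h,b in zip(("short","tall","mid"),(.04,.08,.06),bushes(g,[(311,217),(367,227),(430,215)])):
    print(n,"flange",onz("top",*b[0],.008),"r",b[1]*1.295/459)
    for k in b[2]: print("   bore?",onz("top",*k[0],h),"r",k[1]*(1.303-h)/459,k[2])
for n,h,b in zip(("low","mid","high"),(.03,.05,.07),blocktops(g,[(303,144,44),(225,134,44),(383,126,44)])):
    P=onz("top",*b[0],h);print(n,P,b[0],"side mm",b[1]*(1.303-h)/459,b[2],"side px",proj("side",P), "if other h",[proj("side",onz("top",*b[0],z)) .round(1)for z in(.03,.05,.07)])
E
```

```text
short flange [0.4712 0.0111 0.008 ] r 0.03021547212579931
   bore? [0.4714 0.011  0.04  ] r 0.008420778562820034 26.0234375
tall flange [ 0.4405 -0.1445  0.008 ] r 0.030068570720863757
   bore? [ 0.4404 -0.1443  0.08  ] r 0.0091425247639093 33.5078125
mid flange [ 0.4672 -0.3236  0.008 ] r 0.03124858207951963
   bore? [ 0.4668 -0.3222  0.06  ] r 0.00951158726241334 36.2109375
   bore? [ 0.4661 -0.3061  0.06  ] r 0.015276069542421495 26.1015625
low [ 0.6135 -0.0303  0.03  ] [324.4746 164.9906] side mm [0.0701 0.0707] 70.55996704101562 side px [316.1745 185.6735] if other h [array([316.2, 185.7]), array([316.6, 181.1]), array([317.1, 176.4])]
mid [0.6428 0.1845 0.05  ] [246.0836 155.6494] side mm [0.0699 0.0709] 67.61986541748047 side px [261.6737 206.0279] if other h [array([260.8, 211.2]), array([261.7, 206. ]), array([262.6, 200.8])]
high [ 0.6589 -0.2442  0.07  ] [403.551  144.5305] side mm [0.0693 0.0698] 79.69515228271484 side px [347.246  146.8544] if other h [array([346.8, 154.9]), array([347. , 150.9]), array([347.2, 146.9])]
```

Sizes, heights and both views agree: the flange and bore centres match within 1.5 mm, and the block tops project to the side-view positions. Next I'll check reach and jaw angle.

```bash
cat >> h.py <<'E'
B=dict(short=(.4713,.0110),tall=(.4405,-.1444),mid=(.4670,-.3228))
K=dict(short=(.6589,-.2442,.07),tall=(.6135,-.0303,.03),mid=(.6428,.1845,.05))
TZ=dict(short=.015,mid=.030,tall=.045)
E
python3 - <<'E'
from h import *
for a in(0,180):
  for n in B:
    for p in((*B[n],.13),(*B[n],TZ[n]),(*K[n][:2],TZ[n]+.1),(*K[n][:2],TZ[n]+K[n][2])):
      q=ctrl.ik(np.array(p),R(a));print(a,n,None if q is None else np.round(q).astype(int))
E
```

```text
0 short [ -6  23 104   0  53  -6]
0 short [ -6  35 110   0  36  -6]
0 short [-25  40  71   0  69 -25]
0 short [-25  42  72   0  66 -25]
0 tall [-26  22 105   0  53 -26]
0 tall [-26  31 110   0  40 -26]
0 tall [-8 31 83  0 65 -8]
0 tall [-8 36 87  0 57 -8]
0 mid [-41  29  91   0  60 -41]
0 mid [-41  37  95   0  47 -41]
0 mid [11 36 76  0 68 11]
0 mid [11 40 78  0 62 11]
180 short [ -6  23 104   0  53 174]
180 short [ -6  35 110   0  36 174]
180 short [-25  40  71   0  69 155]
180 short [-25  42  72   0  66 155]
180 tall [-26  22 105   0  53 154]
180 tall [-26  31 110   0  40 154]
180 tall [ -8  31  83   0  65 172]
180 tall [ -8  36  87   0  57 172]
180 mid [-41  29  91   0  60 139]
180 mid [-41  37  95   0  47 139]
180 mid [  11   36   76    0   68 -169]
180 mid [  11   40   78    0   62 -169]
```

```bash
cat >> h.py <<'E'
def pick(n):
    x,y=B[n];z=TZ[n]
    ctrl.goto(np.array([x,y,z+.10]),R(0));ctrl.command_gripper(1.0)
    c=ctrl.move_l(np.array([x,y,z]),vel=.12,contact_N=8);assert not c,"contact going down"
    ctrl.command_gripper(0.0);w=ctrl.current_grip_width()
    ctrl.move_l(np.array([x,y,z+.10]),vel=.12)
    print(n,"grip mm",w*91,ctrl.current_grip_width()*91,"F",ctrl.current_contact_force(),"t",ctrl.current_t())
def place(n):
    x,y,h=K[n];z=TZ[n]
    ctrl.move_l(np.array([x,y,z+.10]),vel=.2)
    ctrl.move_l(np.array([x,y,z+h+.012]),vel=.08);ctrl.sleep(.2)
    c=ctrl.move_l(np.array([x,y,z+h-.005]),vel=.015,contact_N=4)
    p=ctrl.current_tool_pos();print(n,"contact",c,"height err mm",(p[2]-z-h)*1e3,"F",ctrl.current_contact_force())
    assert c
    ctrl.command_gripper(1.0)
    ctrl.move_l(np.array([x,y,z+h+.09]),vel=.12);print("t",ctrl.current_t())
E
python3 - <<'E'
from h import *
pick("mid")
cv2.imwrite("pics/wrist1.png",ctrl.read_camera("wrist"))
E
```

```text
mid grip mm 35.31427111244071 35.31308554693722 F [ 0.40623682 -0.3705537  -3.11854065] t 4.7917
```

View pics/wrist1.png

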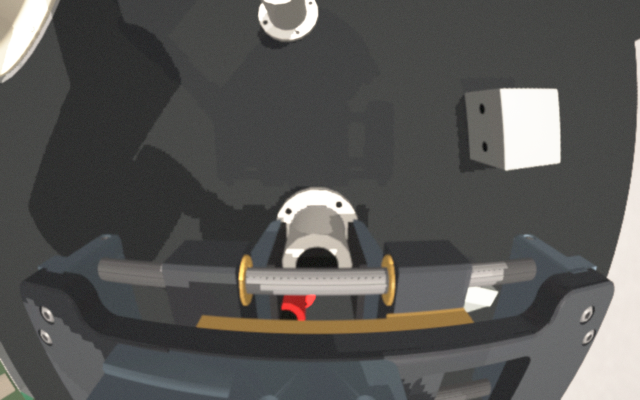

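The wrist view shows the middle bush upright between the pads, bore near (318,262) and flange near (318,215). The red look-alike is still standing behind at (297,305). The grip is 35.3 mm and the load 3.1 N, both consistent with the middle bush.

```bash
python3 - <<'E'
from h import *
place("mid")
cv2.imwrite("pics/side1.png",ctrl.read_camera("side"))
w=ctrl.read_camera("wrist");cv2.imwrite("pics/wrist2.png",w)
E
```

```text
mid contact True height err mm -0.010200110656388706 F [-0.227811   -0.05949005  7.35133228]
t 11.15
```

View pics/wrist2.png

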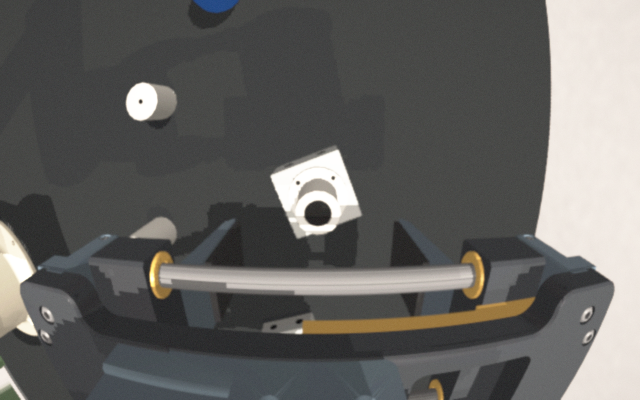

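The wrist view shows the middle bush released and upright in the middle of its block, bore at (318,213) and block around (316,190). Touchdown was at the expected height. Next are the tall and short bushes.

```bash
python3 - <<'E'
from h import *
for n in("tall","short"):
    pick(n); w=ctrl.current_grip_width()*91
    assert 33<w<38
    place(n)
x,y,z=ctrl.current_tool_pos()
ctrl.goto(np.array([.16,-.604,.214]),R(-75))
for c in("top","side"): cv2.imwrite(f"pics/{c}2.png",ctrl.read_camera(c))
t=cv2.imread("pics/top2.png");s=cv2.imread("pics/side2.png")
a=cv2.resize(t[125:245,180:500],None,fx=2.5,fy=2.5,interpolation=cv2.INTER_CUBIC)
b=cv2.resize(s[110:260,235:475],None,fx=1.95,fy=1.95,interpolation=cv2.INTER_CUBIC)
o=np.zeros((600,800,3),np.uint8);o[:300,:800]=a;o[305:305+b.shape[0],:b.shape[1]]=b[:295]
cv2.imwrite("pics/crop2.png",o)
E
```

```text
tall grip mm 35.281786754643086 35.64191458311362 F [-0.60213464  0.65913553 -4.50341356] t 15.7583
tall contact True height err mm -0.3732139484450697 F [-1.47716656  0.48581399  5.27451017]
t 20.675
short grip mm 35.03776615621639 35.3609019855384 F [-0.48020841 -0.29128037 -2.40234799] t 24.425
short contact True height err mm -0.008764462781682414 F [-1.220044   -0.5399297   7.38173649]
t 29.3833
```

View pics/crop2.png

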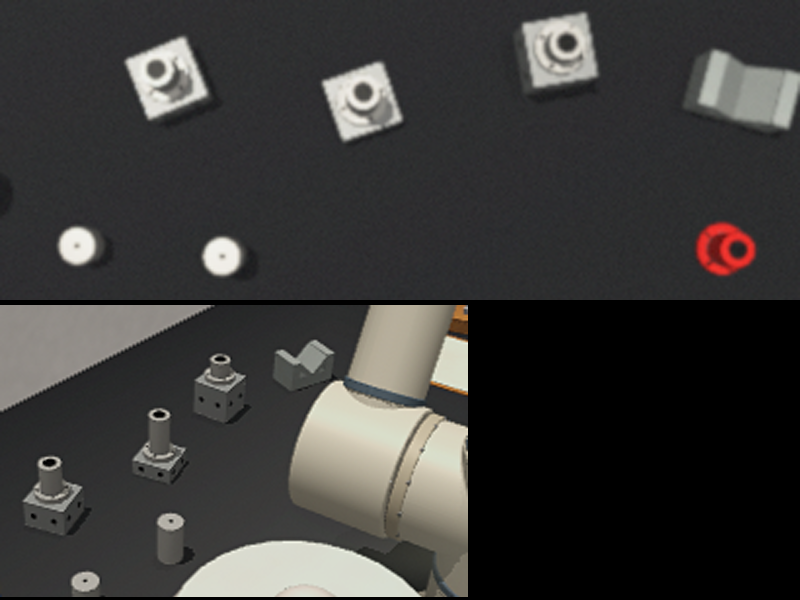

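All three bushes stand on the right blocks, with bores in the top crop at (157,70), (363,93) and (566,43). The rollers, the vee block and the red bush look unmoved. One numerical check of centring and of the rollers, vee block and bottle remains.

```bash
python3 - <<'E'
from h import *
t0=cv2.imread("pics/top0.png");t=cv2.imread("pics/top2.png");g=cv2.cvtColor(t,cv2.COLOR_BGR2GRAY)
for n in K:
    u,v=proj("top",(*K[n][:2],.11)).round().astype(int)
    w=cv2.resize(g[v-8:v+8,u-8:u+8],None,fx=8,fy=8,interpolation=cv2.INTER_CUBIC)
    nn,l,st,c=cv2.connectedComponentsWithStats((w<100).astype(np.uint8))
    i=min(range(1,nn),key=lambda i:np.hypot(*(c[i]-64)) if st[i,4]>300 else 1e9)
    P=onz("top",*((c[i]+.5)/8-.5+[u-8,v-8]),.11);print(n,"offset mm",((P[:2]-K[n][:2])*1e3).round(1),"bore px2",st[i,4]/64)
d=cv2.absdiff(t0,t).max(2)
for n,(x,y,w,h) in dict(rollers=(198,210,85,32),vee=(450,138,55,45),bottle=(145,180,40,35),red=(456,210,30,30)).items():
    print(n,"changed px",int((d[y:y+h,x:x+w]>50).sum()))
print(ctrl.current_contact_force(),ctrl.current_t())
E
```

```text
short offset mm [ 1.5 -0. ] bore px2 36.9375
tall offset mm [0.8 0. ] bore px2 29.75
mid offset mm [1.2 1.3] bore px2 26.0
rollers changed px 0
vee changed px 0
bottle changed px 0
red changed px 0
[0.22874561 0.05718255 1.05462991] 31.6917
```

```bash
python3 -c "
from bench import ctrl
ctrl.sign_off()"
```

```text
the job is handed in; nothing more can be done
```

All three flanged bushes are standing flange down on their blocks: tall on low, middle on middle, short on high. I handed the job in at about 32 s, and sign-off gives no verdict.

- **Centring:** in the last top view each bush axis measured within 2 mm of the middle of its block (limit 12 mm).
- **Set-down:** touchdown heights were within 0.4 mm of expected. Each bush was lowered until light contact, and the force read just after was about 5–7 N (limit 80 N).
- **Upright:** they look upright in the top and side pictures. I did not measure the tilt.
- **Other objects:** the rollers, vee block, oil bottle and red look-alike show no changed pixels from the first top picture.
- **Robot:** the arm is back at its starting place, touching nothing. The force reading there was about 1 N, not zero, which I took as sensor offset.

None of the checks failed or disagreed.

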